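Seal the pantry canisters in order of height

TASK

Seal the three round canisters by pressing down the button in the middle of each lid with the fingertips, the tallest canister first, then the middle one, the shortest last, so that every button stays well down (it need not reach its stop). Press lightly, with no more than about 25 N, and do not lift or shift the canisters. Leave the square canister unsealed and everything else where it stands.

Things in the scene. Friction and masses are not known exactly. Their poses are not given: they have to be found in the camera images.
- tall: The tallest round canister, loose and full (0.5 to 1.1 kg): steel drum 96 mm in diameter with a white round lid 102 mm in diameter; lid top 190 mm above the counter. Origin: centre of its underside; z up.
- tall_button_top (a point): Centre of the top face of the tallest canister's button, moving with it: a flat grey disc 48 mm in diameter in the middle of the lid, 20 mm proud of the lid when up (210 mm above the counter), 6 mm proud at its stop.
- tall_button (a joint): Button travel in m: 0 up, 0.014 at a hard stop (pressing on hard there quickly builds up force); 0.009 or more counts as down. It resists with about 3 N of friction, no spring, and stays where it is left.
- middle: The middle-height round canister, loose and full (0.5 to 1.1 kg): steel drum 96 mm in diameter with a white round lid 102 mm in diameter; lid top 150 mm above the counter. Origin: centre of its underside; z up.
- middle_button_top (a point): Centre of the top face of the middle-height canister's button, moving with it: a flat grey disc 48 mm in diameter in the middle of the lid, 20 mm proud of the lid when up (170 mm above the counter), 6 mm proud at its stop.
- middle_button (a joint): Button travel in m: 0 up, 0.014 at a hard stop (pressing on hard there quickly builds up force); 0.009 or more counts as down. It resists with about 3 N of friction, no spring, and stays where it is left.
- short: The shortest round canister, loose and full (0.5 to 1.1 kg): steel drum 96 mm in diameter with a white round lid 102 mm in diameter; lid top 110 mm above the counter. Origin: centre of its underside; z up.
- short_button_top (a point): Centre of the top face of the shortest canister's button, moving with it: a flat grey disc 48 mm in diameter in the middle of the lid, 20 mm proud of the lid when up (130 mm above the counter), 6 mm proud at its stop.
- short_button (a joint): Button travel in m: 0 up, 0.014 at a hard stop (pressing on hard there quickly builds up force); 0.009 or more counts as down. It resists with about 3 N of friction, no spring, and stays where it is left.
- square: Square canister, loose and full (0.5 to 1 kg), to be left alone: steel, 104 mm square, white square lid 108 mm wide, lid top 110 mm above the counter, same 48 mm grey button 20 mm proud. Origin: centre of its underside; z up.
- square_button (a joint): Travel of the square canister's button in m: 0 up, 0.014 at its stop; same 3 N friction. To be left up.
- spice_jar: Bystander: loose glass spice jar with a dark cap, 48 mm in diameter, 95 mm tall. Origin: centre of its underside.
- food_tin: Bystander: loose food tin, 66 mm in diameter, 105 mm tall. Origin: centre of its underside.
- vinegar: Bystander: loose amber bottle with a black cap, 60 mm in diameter, 200 mm tall. Origin: centre of its underside.
Mind the look-alikes: they are no part of the job. Leave any turquoise look-alike of the short alone.

How it is judged:
By the outcome, as a careful person would: the job done as asked, in the order asked, and still so for the second after the job is handed in, with the robot touching nothing.
It also fails if it takes over 64 s, if anything falls off the work surface, if the arm or the gripper's body presses on something with over 40 N, if the wrist force passes 120 N, or if a joint passes its speed limit or range.

ROBOT

A 6-joint arm with a two-finger parallel gripper is mounted at the origin on the work surface. World frame = base frame: x ahead of the robot, y to its left, z up, the work surface at z = 0. Lengths are in m, angles in rad, forces in N, time in s.
With the tool pointing down it reaches from about 0.275 to 0.825 m from the base axis. Payload 4.9 kg.
Tool frame: the origin (TCP) lies at the very end of the fingers, on their centre line; the grasp point (between the pads) lies 19 mm behind it; z points along the fingers, y is the line along which they close (so a half turn about z gives the same grasp; the last joint's range is limited). The gripper opens to 85 mm and grips with 20 to 120 N. Pads are 22 mm wide; open, the fingers measure 114 mm over their backs; the gripper's body (76 mm by 85 mm) begins 54 mm behind the grasp point. The pads swing forward as they close: fully open they stand 13 mm farther back than shut.
Start: joints at [1.047, 0.326, -0.193, 1.052, 0, 1.437], TCP at [0.209, 0.509, 0.198] pointing down, gripper open.
Joint ranges: [-2.65, 2.65], [-0.97, 1.79], [-1.3, 1.35], [-1.93, 2.1], [-1.47, 1.37], [-3.14, 3.14]. Speed limits (rad/s): [2.57, 2.57, 3.14, 3.14, 3.14, 3.14].

INTERFACE

Orientations are given as a unit quaternion [x, y, z, w].
In Python, from bench import manip gives the robot as it stands.
- The arm moves only by the tool jog_arm, never from a script. Its argument "targets" is a list of rows, each an object of numbers: "x", "y", "z": the shift along the tool's x, y, z normalised to -1 to 1, where 1 is 0.15 m; "roll": the turn about the tool's z normalised to -1 to 1, where 1 is 45 degrees. In form: [{"x": .., "y": .., "z": .., "roll": ..}, ...]. A call has 1 to 5 rows; each row is the pose to reach, as a shift and turn from the pose commanded when the call began, along the tool's axes at that moment; what a row does not reach only later rows make up. A row lasts 1/12 s, in which the tool goes at most 41.7 mm and 7.16 degrees, less where a joint would pass 70% of its speed; a pose out of reach is approached as far as the arm can. A call with a number of a shift or a turn outside -1 to 1 is refused whole. A call with a gripper value outside its range is refused whole. "fingers" is the closure, from 0 (fully open) to 1 (shut), set as the call begins (left out, the last holds). The fingers move at their own pace and stop on an object; the grip force is fixed at half the most. Time passes only in rows, so rows that repeat a pose let the fingers close. It gives the time, the measured TCP pose, the force, the opening and the grip force at its end, in the units of the state.
- manip.sense(): the state, without advancing time (a new reading comes with each control period).
- manip.camera(name): name is "scene" or "top"; returns a dict with "color" (480x640x3 uint8, blue, green, red), "depth" (480x640 float32, m along the optical axis (not along the pixel's ray), 0 where there is no reading), "camera_matrix" (3x3 intrinsics, pixels), "k1" (the pictures are not rectified: a ray, as slopes to the right and down, at radius r is drawn at 1 + k1 r^2 times it, then the intrinsics apply), "rvec" (rotation vector, rad) and "tvec" (3), from world to camera coordinates, as OpenCV has them. Camera axes: x right, y down, z forward; pixel columns grow to the right and rows downward; lengths in m; the calibration is good to about 2 mm. A picture is of the moment at which its call begins.
- manip.finish_job(): hands the job in; it is judged then, once.
The state is a dict: "clock": time; "joint_pos": joint angles; "joint_velocities": joint speeds; "joint_efforts": joint torques, N m; "ee_pos": TCP position; "orientation": TCP orientation; "contact_force": force on the tool from outside, world axes, zero at the start; "moment": the same for the moment, N m; "opening": finger opening in m; "grasp_force": force on a finger pad.
Only numpy, scipy, OpenCV 4.12 (cv2) and the standard library are available. Lean on these libraries where they do the work, as an engineer would, in place of code of your own. Each camera call takes 0.05 s, during which the arm holds its last target. There are 200 camera calls.

## Working session

There is one attempt and no reset: what is moved stays moved. The work goes in short steps, Python scripts to look and compute and a tool call to move; the robot and the scene stay as the last step left them, time stands still between calls to the robot, and variables do not carry over. Pictures are saved under pics/ and viewed, at most 10 in all, crops included, and the job is handed in when it is done.

Besides the shell and the picture viewer there is one more tool, called after "Request:" by a JSON object that holds its "name" and its "arguments". jog_arm: Moves the arm, as the interface text tells. Its arguments: {"type":"object","properties":{"targets":{"type":"array","items":{"type":"object","properties":{"x":{"type":"number"},"y":{"type":"number"},"z":{"type":"number"},"roll":{"type":"number"}}}},"fingers":{"type":"number"}},"required":["targets"]}

```bash
mkdir -p pics
cat > h.py <<'E'
import numpy as np, cv2, pickle
from bench import manip
def grab(n):
    c=manip.camera(n); pickle.dump(c,open(n+'.pkl','wb')); return c
def world(c,u,v,z=None,d=None):
    K=np.array(c['camera_matrix']);D=np.array([c['k1'],0,0,0,0.])
    R=cv2.Rodrigues(np.array(c['rvec'],float))[0];t=np.array(c['tvec'],float).ravel()
    p=cv2.undistortPoints(np.array([[[u,v]]],float),K,D)[0,0]
    r=R.T@np.array([p[0],p[1],1]);o=-R.T@t
    return o+r*(d if d else (z-o[2])/r[2])
E
python3 - <<'E'
from h import *
for n in('top','scene'):
    c=grab(n); cv2.imwrite(f'pics/{n}0.png',c['color'])
    R=cv2.Rodrigues(np.array(c['rvec'],float))[0];print(n,-R.T@np.ravel(c['tvec']),c['k1'])
s=manip.sense();print({k:np.round(v,3) for k,v in s.items()})
E
```

```text
top [0.29986529 0.02357503 1.59865762] -0.18694774126433236
scene [ 1.4004433  -0.40052107  1.21653574] -0.08930963138679256
{'clock': np.float64(0.1), 'joint_pos': array([ 1.047,  0.327, -0.193,  1.052,  0.   ,  1.437]), 'joint_velocities': array([ 0.   , -0.001,  0.001,  0.003,  0.   , -0.002]), 'joint_efforts': array([ 2.0000e-03, -4.4424e+01,  2.6304e+01,  8.0000e-03, -0.0000e+00,
       -0.0000e+00]), 'ee_pos': array([0.209, 0.508, 0.197]), 'orientation': array([ 0.194,  0.981, -0.001, -0.   ]), 'contact_force': array([-0.093,  0.319,  0.182]), 'moment': array([-0.035,  0.013, -0.026]), 'grasp_force': np.float64(0.0), 'opening': np.float64(0.085)}
```

View pics/top0.png

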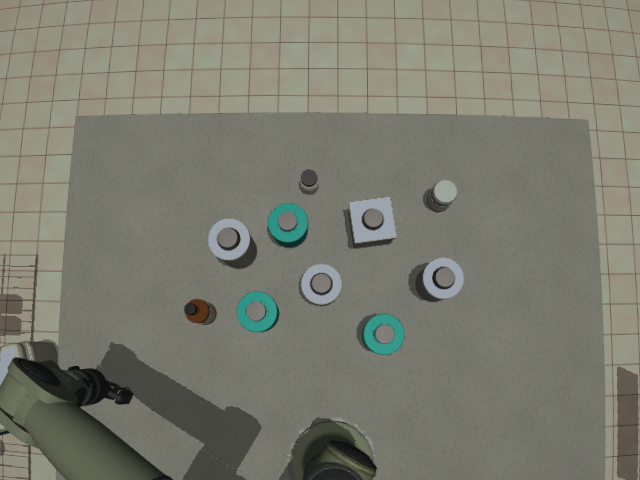

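View pics/scene0.png

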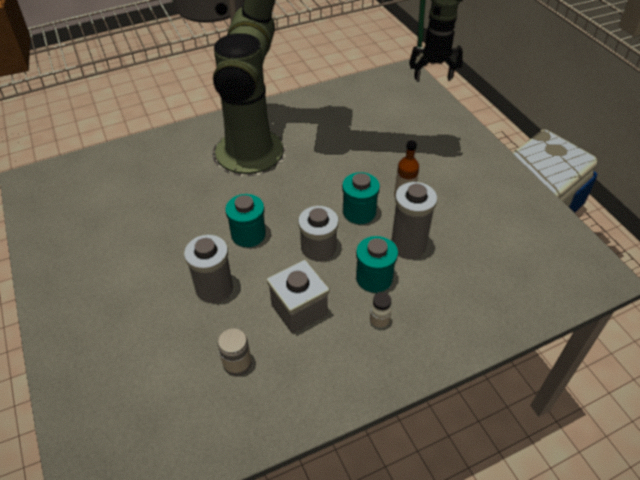

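The top view shows white round lids at about (229,240), (321,285) and (443,279), with their buttons near the centres. The square canister is at (373,220), three turquoise look-alikes stand nearby, and the gripper is at upper left. In the scene view the tallest is at (416,195), the middle at (206,250) and the short at (318,218).

```bash
cat > m.py <<'E'
from h import *
def measure(c,seeds,hs):
    hsv=cv2.cvtColor(c['color'],cv2.COLOR_BGR2HSV)
    for (u,v),h in zip(seeds,hs):
        g=cv2.cvtColor(c['color'],cv2.COLOR_BGR2GRAY)
        m=((abs(g.astype(int)-int(np.median(g[v-2:v+3,u-2:u+3])))<22)*255).astype(np.uint8)
        n,l,st,ce=cv2.connectedComponentsWithStats(m,connectivity=4)
        i=l[v,u]; cu,cv_=ce[i]
        z=np.median(c['depth'][v-2:v+3,u-2:u+3])
        print((u,v),'cen',ce[i].round(1),st[i],'plane',world(c,cu,cv_,z=h).round(4),'depth',world(c,cu,cv_,d=z).round(4))
if __name__=='__main__':
    measure(pickle.load(open('top.pkl','rb')),[(228,238),(444,278),(321,283),(257,311),(287,222),(385,334),(373,218)],[.21,.17,.13,.13,.13,.13,.13])
    measure(pickle.load(open('scene.pkl','rb')),[(417,190),(205,246),(318,216)],[.21,.17,.13])
E
python3 m.py
python3 -c "
from h import *
c=pickle.load(open('top.pkl','rb'))
for u,v in[(197,305),(190,309),(309,178),(445,192)]:print((u,v),world(c,u,v,d=c['depth'][v,u]).round(3))"
```

```text
(228, 238) cen [226.6 237. ] [217 227  20  20 306] plane [0.5524 0.2527 0.21  ] depth [0.5527 0.2529 0.2086]
(444, 278) cen [445.1 276.3] [436 266  20  21 292] plane [ 0.4668 -0.2669  0.17  ] depth [ 0.467  -0.2672  0.1685]
(321, 283) cen [321.  282.8] [312 274  19  19 264] plane [0.4544 0.0307 0.13  ] depth [0.4544 0.0307 0.1296]
(257, 311) cen [349.1 252.4] [     0      0    640    480 191618] plane [ 0.5298 -0.0378  0.13  ] depth [ 0.5266 -0.037   0.1501]
(287, 222) cen [350.8 266.3] [     0      0    640    480 177890] plane [ 0.4952 -0.042   0.13  ] depth [ 0.4977 -0.0429  0.1115]
(385, 334) cen [346.5 234.1] [     0      0    640    480 216336] plane [ 0.5757 -0.0315  0.13  ] depth [ 0.5689 -0.0301  0.166 ]
(373, 218) cen [373.4 217.2] [365 208  19  19 262] plane [ 0.6187 -0.0984  0.13  ] depth [ 0.619  -0.0985  0.1289]
(417, 190) cen [417.1 190. ] [407 184  20  13 185] plane [0.5554 0.2468 0.21  ] depth [0.5545 0.2474 0.209 ]
(205, 246) cen [204.  245.3] [194 238  22  16 224] plane [ 0.4706 -0.2711  0.17  ] depth [ 0.47   -0.271   0.1693]
(318, 216) cen [317.9 214.4] [309 209  19  12 177] plane [0.4585 0.0257 0.13  ] depth [0.4587 0.0256 0.1301]
(197, 305) [0.396 0.332 0.144]
(190, 309) [0.383 0.337 0.197]
(309, 178) [0.73  0.064 0.09 ]
(445, 192) [ 0.691 -0.285  0.107]
```

Request:
{"name": "jog_arm", "arguments": {"targets": [{"z": -0.27}, {"z": -0.5}, {"x": -0.2, "y": -0.05, "z": -0.5}, {"x": -0.45, "y": -0.1, "z": -0.5}, {"x": -0.7, "y": -0.15, "z": -0.5}], "fingers": 1}}

```text
invalid input
```

Request:
{"name": "jog_arm", "arguments": {"targets": [{"x": -0.25, "y": -0.06}, {"x": -0.5, "y": -0.13}, {"x": -0.75, "y": -0.2}, {"x": -1, "y": -0.26}, {"x": -1, "y": -0.26}]}}

```text
invalid input
```

Request:
{"name": "jog_arm", "arguments": {"targets": [{"x": -0.25, "y": -0.06}, {"x": -0.5, "y": -0.13}, {"x": -0.75, "y": -0.2}, {"x": -1, "y": -0.27}, {"x": -1, "y": -0.27}]}}

```text
invalid input
```

```bash
cat > go.py <<'E'
from h import *
import sys
from scipy.spatial.transform import Rotation as R
s=manip.sense();r=R.from_quat(s['orientation']).as_matrix()
d=np.array([float(a) for a in sys.argv[1:4]])-s['ee_pos']
print('shift units',(r.T@d/0.15).round(3),'pos',np.round(s['ee_pos'],4),'q',np.round(s['joint_pos'],2),'F',np.round(s['contact_force'],2),'t',s['clock'],'axes x',r[:,0].round(3),'z',r[:,2].round(3),'open',s['opening'])
E
python3 go.py .554 .250 .235
```

```text
shift units [-2.784 -0.718 -0.253] pos [0.2087 0.5082 0.197 ] q [ 1.05  0.33 -0.19  1.05  0.    1.44] F [-0.09  0.32  0.18] t 0.1 axes x [-0.925  0.38   0.   ] z [-0.001 -0.001 -1.   ] open 0.08513418569439629
```

Request:
{"name": "jog_arm", "arguments": {"targets": [{"x": 0, "y": 0, "z": -0.27, "roll": 0}, {"x": 0, "y": 0, "z": -0.5, "roll": 0}, {"x": -0.2, "y": -0.05, "z": -0.5, "roll": 0}, {"x": -0.45, "y": -0.1, "z": -0.5, "roll": 0}, {"x": -0.7, "y": -0.15, "z": -0.5, "roll": 0}], "fingers": 1}}

```text
clock: 0.52
ee_pos: [0.298, 0.4478, 0.2732]
orientation: [0.192, 0.981, 0.0, 0.0]
contact_force: [0.1, 0.8, -0.9]
opening: 0.0256
grasp_force: 0.0
```

Request:
{"name": "jog_arm", "arguments": {"targets": [{"x": -0.25, "y": -0.06, "z": 0, "roll": 0}, {"x": -0.5, "y": -0.13, "z": 0, "roll": 0}, {"x": -0.75, "y": -0.2, "z": 0, "roll": 0}, {"x": -1, "y": -0.26, "z": 0, "roll": 0}, {"x": -1, "y": -0.26, "z": 0, "roll": 0}]}}

```text
clock: 0.93
ee_pos: [0.4264, 0.3509, 0.2719]
orientation: [0.197, 0.98, -0.001, 0.001]
contact_force: [0.6, 0.0, 0.4]
opening: -0.0001
grasp_force: 0.0
```

Request:
{"name": "jog_arm", "arguments": {"targets": [{"x": -0.25, "y": -0.07, "z": 0, "roll": 0}, {"x": -0.5, "y": -0.14, "z": 0, "roll": 0}, {"x": -0.75, "y": -0.21, "z": 0, "roll": 0}, {"x": -1, "y": -0.3, "z": 0, "roll": 0}, {"x": -1, "y": -0.3, "z": 0, "roll": 0}]}}

```text
clock: 1.35
ee_pos: [0.5475, 0.2518, 0.2714]
orientation: [0.197, 0.98, -0.001, 0.001]
contact_force: [-1.0, 0.1, -0.4]
opening: 0.0002
grasp_force: 0.0
```

```bash
python3 go.py .554 .250 .215
```

```text
shift units [-0.044  0.007  0.376] pos [0.5475 0.2518 0.2714] q [ 0.31  0.39  0.09  1.27 -0.    0.71] F [-0.95  0.05 -0.41] t 1.35 axes x [-0.922  0.386 -0.002] z [ 0.001 -0.003 -1.   ] open 0.00019520899313289818
```

Request:
{"name": "jog_arm", "arguments": {"targets": [{"x": -0.03, "y": 0, "z": 0.1, "roll": 0}, {"x": -0.03, "y": 0, "z": 0.2, "roll": 0}, {"x": -0.03, "y": 0, "z": 0.3, "roll": 0}, {"x": -0.03, "y": 0, "z": 0.35, "roll": 0}, {"x": -0.03, "y": 0, "z": 0.35, "roll": 0}]}}

```text
clock: 1.77
ee_pos: [0.5455, 0.2545, 0.2179]
orientation: [0.194, 0.981, -0.001, -0.002]
contact_force: [-0.2, 0.3, 0.2]
opening: 0.0001
grasp_force: 0.0
```

```bash
python3 go.py .554 .250 .200;python3 -c "
from h import *
c=grab('scene');cv2.imwrite('pics/s1.png',cv2.resize(c['color'][90:290,300:540],None,fx=2.5,fy=2.5))"
```

```text
shift units [-0.064 -0.006  0.119] pos [0.5455 0.2545 0.2179] q [ 0.31  0.42 -0.01  1.15  0.    0.7 ] F [-0.21  0.25  0.2 ] t 1.7667 axes x [-0.925  0.38   0.003] z [-0.004 -0.001 -1.   ] open 0.00014997926564649705
```

View pics/s1.png

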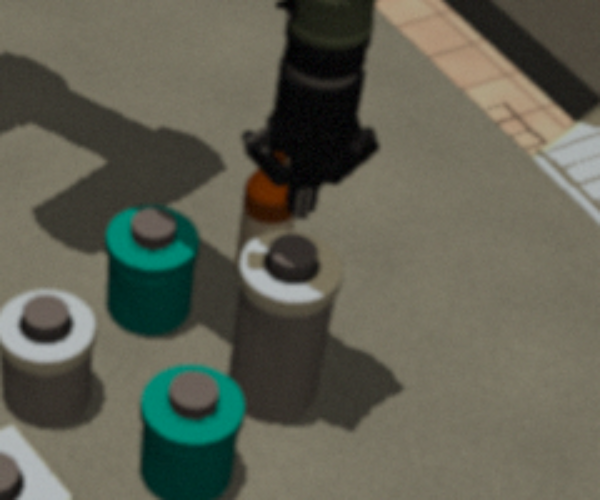

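The crop shows the shut fingertips at (300,213), which is full-image (420,175). They sit above and behind the tall button at crop (293,258). I'll check this by projecting the reported TCP.

```bash
python3 -c "
from h import *
c=pickle.load(open('scene.pkl','rb'))
P=np.array([manip.sense()['ee_pos'],[.554,.25,.21],[.53,.25,.218]])
print(cv2.projectPoints(P,np.array(c['rvec'],float),np.array(c['tvec'],float),np.array(c['camera_matrix']),np.array([c['k1'],0,0,0,0.]))[0])
for u,v in[(419,172),(420,168),(419,165)]:
  print(world(c,u,v,d=c['depth'][v,u]))
t=grab('top');cv2.imwrite('pics/t1.png',cv2.resize(t['color'][180:320,150:330],None,fx=3.5,fy=3.5))
"; python3 go.py .554 .250 .200
```

```text
[[[418.37928139 183.9120789 ]]

 [[417.90834795 189.25147692]]

 [[413.19126432 180.70114251]]]
[0.55672165 0.24296326 0.271517  ]
[0.55350086 0.24647516 0.28015279]
[0.55267036 0.24286216 0.29021137]
shift units [-0.056 -0.013  0.135] pos [0.547  0.255  0.2203] q [ 0.31  0.41 -0.    1.15  0.    0.7 ] F [-0.2   0.3  -0.48] t 1.8667 axes x [-0.925  0.38   0.   ] z [-0. -0. -1.] open 0.00011611189734813803
```

View pics/t1.png

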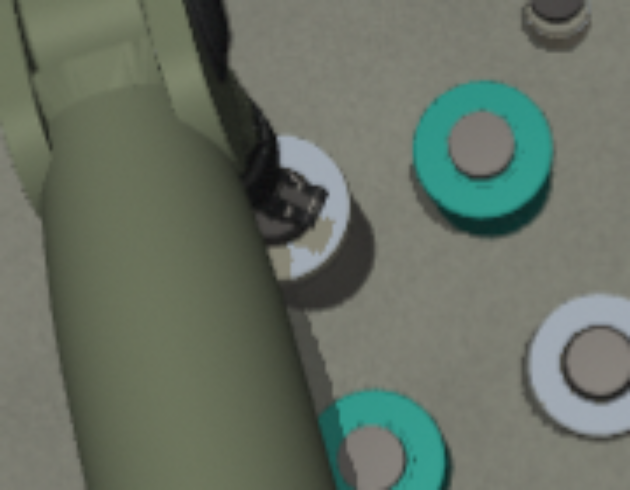

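The top crop shows the gripper over the tall canister. Its lid centre is near crop (285,205), and the arm partly hides it. I'll check the fingertip end in depth.

```bash
python3 -c "
from h import *
c=grab('scene')
for v in range(160,206,2):
  print(v,[tuple(world(c,u,v,d=c['depth'][v,u]).round(3).tolist()) if c['depth'][v,u]>0 else 0 for u in(413,417,420,423)])
cv2.imwrite('pics/s2.png',cv2.resize(c['color'][140:220,370:470],None,fx=6,fy=6,interpolation=cv2.INTER_CUBIC))
"; python3 go.py .554 .250 .200
```

```text
160 [(0.548, 0.227, 0.308), (0.552, 0.235, 0.308), (0.557, 0.24, 0.31), (0.551, 0.253, 0.3)]
162 [(0.552, 0.225, 0.306), (0.551, 0.237, 0.3), (0.556, 0.242, 0.302), (0.553, 0.253, 0.296)]
164 [(0.402, 0.337, 0.137), (0.552, 0.237, 0.295), (0.558, 0.241, 0.298), (0.556, 0.251, 0.293)]
166 [(0.407, 0.334, 0.134), (0.551, 0.239, 0.287), (0.559, 0.242, 0.292), (0.557, 0.252, 0.287)]
168 [(0.412, 0.331, 0.133), (0.547, 0.243, 0.276), (0.555, 0.245, 0.282), (0.562, 0.249, 0.286)]
170 [(0.41, 0.333, 0.123), (0.548, 0.243, 0.271), (0.558, 0.244, 0.279), (0.557, 0.254, 0.274)]
172 [(0.414, 0.332, 0.119), (0.549, 0.243, 0.266), (0.555, 0.247, 0.268), (0.558, 0.253, 0.269)]
174 [(0.414, 0.333, 0.111), (0.551, 0.242, 0.261), (0.556, 0.247, 0.263), (0.561, 0.252, 0.265)]
176 [(0.414, 0.334, 0.103), (0.41, 0.35, 0.094), (0.557, 0.247, 0.257), (0.335, 0.429, 0.0)]
178 [(0.411, 0.337, 0.093), (0.418, 0.345, 0.095), (0.336, 0.418, -0.002), (0.34, 0.427, -0.003)]
180 [(0.417, 0.334, 0.091), (0.408, 0.354, 0.076), (0.342, 0.415, -0.004), (0.349, 0.421, -0.001)]
182 [(0.511, 0.264, 0.192), (0.51, 0.277,
[... 616 characters left out ...]
205)]
196 [(0.569, 0.227, 0.21), (0.57, 0.238, 0.206), (0.574, 0.244, 0.208), (0.578, 0.25, 0.209)]
198 [(0.568, 0.229, 0.202), (0.573, 0.237, 0.203), (0.576, 0.244, 0.202), (0.576, 0.253, 0.199)]
200 [(0.567, 0.231, 0.193), (0.572, 0.239, 0.194), (0.577, 0.244, 0.197), (0.574, 0.255, 0.189)]
202 [(0.571, 0.228, 0.191), (0.572, 0.239, 0.187), (0.579, 0.244, 0.191), (0.581, 0.251, 0.19)]
204 [(0.575, 0.226, 0.188), (0.578, 0.236, 0.187), (0.583, 0.241, 0.189), (0.586, 0.248, 0.189)]
shift units [-0.053 -0.015  0.14 ] pos [0.5474 0.2551 0.2209] q [ 0.31  0.41 -0.    1.15  0.    0.7 ] F [0.04 0.8  0.66] t 1.9167 axes x [-0.925  0.38  -0.001] z [ 0.001  0.    -1.   ] open -0.00034868470023293217
```

View pics/s2.png

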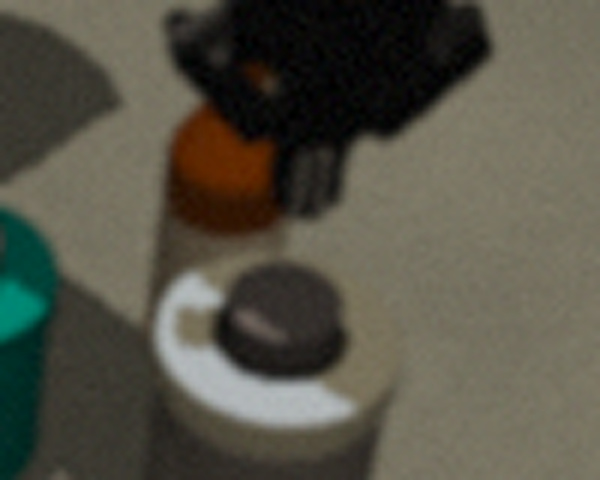

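The tip is at (310,215) in this crop. Depth puts the visible finger end near z≈0.255, about 30 mm above the reported TCP, while xy agrees. I'll go down in small steps and trust contact force rather than the reported z.

Request:
{"name": "jog_arm", "arguments": {"targets": [{"x": -0.03, "y": 0, "z": 0.02, "roll": 0}, {"x": -0.03, "y": 0, "z": 0.04, "roll": 0}, {"x": -0.03, "y": 0, "z": 0.06, "roll": 0}, {"x": -0.03, "y": 0, "z": 0.06, "roll": 0}]}}

```text
clock: 2.25
ee_pos: [0.5512, 0.2528, 0.2106]
orientation: [0.194, 0.981, -0.0, -0.0]
contact_force: [-0.2, 0.6, -1.0]
opening: -0.0001
grasp_force: 0.0
```

Request:
{"name": "jog_arm", "arguments": {"targets": [{"x": 0, "y": 0, "z": 0.01, "roll": 0}, {"x": 0, "y": 0, "z": 0.02, "roll": 0}, {"x": 0, "y": 0, "z": 0.03, "roll": 0}, {"x": 0, "y": 0, "z": 0.03, "roll": 0}]}}

```text
clock: 2.58
ee_pos: [0.5513, 0.2529, 0.2063]
orientation: [0.194, 0.981, -0.0, -0.0]
contact_force: [-0.3, -0.6, 0.2]
opening: -0.0003
grasp_force: 0.0
```

No contact yet at a reported 0.206, so I'll measure the tip end again.

```bash
cat > tip.py <<'E'
from h import *
import sys
u0,u1,v0,v1=map(int,sys.argv[1:5]); zb=float(sys.argv[5])
c=grab('scene');P=[]
for v in range(v0,v1):
  for u in range(u0,u1):
    if c['depth'][v,u]>0:P.append(world(c,u,v,d=c['depth'][v,u]))
P=np.array(P);e=manip.sense()['ee_pos']
n=P[(np.hypot(*(P[:,:2]-e[:2]).T)<.025)]
h=np.histogram(n[:,2],bins=np.arange(zb-.03,zb+.08,.004));print([(round(float(a),3),int(k)) for a,k in zip(h[1],h[0])])
b=n[(n[:,2]>zb+.006)&(n[:,2]<zb+.03)];print(len(b),b.mean(0) if len(b) else '')
E
python3 tip.py 395 440 155 205 .21; python3 go.py .554 .25 .2
```

```text
[(0.18, 0), (0.184, 7), (0.188, 11), (0.192, 5), (0.196, 4), (0.2, 10), (0.204, 70), (0.208, 98), (0.212, 7), (0.216, 0), (0.22, 0), (0.224, 0), (0.228, 0), (0.232, 0), (0.236, 0), (0.24, 6), (0.244, 12), (0.248, 11), (0.252, 11), (0.256, 19), (0.26, 13), (0.264, 15), (0.268, 11), (0.272, 17), (0.276, 11), (0.28, 14), (0.284, 27)]
0 
shift units [-0.024 -0.011  0.043] pos [0.5513 0.2529 0.2065] q [ 0.31  0.43 -0.02  1.12  0.    0.7 ] F [-0.25  0.51  0.19] t 2.6333 axes x [-0.925  0.38   0.   ] z [-0. -0. -1.] open -0.00017840083518056265
```

Request:
{"name": "jog_arm", "arguments": {"targets": [{"x": -0.02, "y": 0, "z": 0.03, "roll": 0}, {"x": -0.02, "y": 0, "z": 0.06, "roll": 0}, {"x": -0.02, "y": 0, "z": 0.09, "roll": 0}, {"x": -0.02, "y": 0, "z": 0.12, "roll": 0}, {"x": -0.02, "y": 0, "z": 0.12, "roll": 0}]}}

```text
clock: 3.05
ee_pos: [0.5535, 0.2515, 0.1872]
orientation: [0.194, 0.981, -0.001, -0.001]
contact_force: [-0.8, -0.6, -0.3]
opening: 0.0002
grasp_force: 0.0
```

Request:
{"name": "jog_arm", "arguments": {"targets": [{"x": 0, "y": 0, "z": 0.01, "roll": 0}, {"x": 0, "y": 0, "z": 0.02, "roll": 0}, {"x": 0, "y": 0, "z": 0.03, "roll": 0}, {"x": 0, "y": 0, "z": 0.03, "roll": 0}]}}

```text
clock: 3.38
ee_pos: [0.5542, 0.2518, 0.184]
orientation: [0.194, 0.981, -0.0, -0.0]
contact_force: [-0.7, -0.5, -0.3]
opening: -0.0001
grasp_force: 0.0
```

```bash
python3 tip.py 395 440 155 205 .21; python3 go.py .554 .25 .2
```

```text
[(0.18, 3), (0.184, 14), (0.188, 22), (0.192, 10), (0.196, 14), (0.2, 13), (0.204, 59), (0.208, 78), (0.212, 9), (0.216, 2), (0.22, 8), (0.224, 9), (0.228, 18), (0.232, 15), (0.236, 9), (0.24, 13), (0.244, 17), (0.248, 14), (0.252, 8), (0.256, 18), (0.26, 25), (0.264, 23), (0.268, 36), (0.272, 31), (0.276, 11), (0.28, 13), (0.284, 11)]
61 [0.56122669 0.24591001 0.23022802]
shift units [-0.003 -0.012 -0.106] pos [0.5542 0.2518 0.1841] q [ 0.31  0.44 -0.05  1.08 -0.    0.7 ] F [-0.33 -0.17  0.15] t 3.4333 axes x [-0.925  0.38   0.   ] z [-0. -0. -1.] open -0.0004095419472439787
```

Request:
{"name": "jog_arm", "arguments": {"targets": [{"x": 0, "y": 0, "z": 0.01, "roll": 0}, {"x": 0, "y": 0, "z": 0.02, "roll": 0}, {"x": 0, "y": 0, "z": 0.03, "roll": 0}, {"x": 0, "y": 0, "z": 0.03, "roll": 0}]}}

```text
clock: 3.77
ee_pos: [0.5541, 0.2517, 0.1793]
orientation: [0.194, 0.981, -0.0, -0.0]
contact_force: [-0.2, 0.4, 0.0]
opening: 0.0001
grasp_force: 0.0
```

Request:
{"name": "jog_arm", "arguments": {"targets": [{"x": 0, "y": 0, "z": 0.01, "roll": 0}, {"x": 0, "y": 0, "z": 0.02, "roll": 0}, {"x": 0, "y": 0, "z": 0.02, "roll": 0}]}}

```text
clock: 4.02
ee_pos: [0.5542, 0.2518, 0.1764]
orientation: [0.194, 0.981, -0.0, -0.0]
contact_force: [0.0, 0.4, 0.0]
opening: -0.0
grasp_force: 0.0
```

Request:
{"name": "jog_arm", "arguments": {"targets": [{"x": 0, "y": 0, "z": 0.01, "roll": 0}, {"x": 0, "y": 0, "z": 0.02, "roll": 0}, {"x": 0, "y": 0, "z": 0.02, "roll": 0}]}}

```text
clock: 4.27
ee_pos: [0.5543, 0.2518, 0.1737]
orientation: [0.194, 0.981, 0.0, 0.0]
contact_force: [-0.4, 0.2, 0.8]
opening: 0.0003
grasp_force: 0.6
```

Request:
{"name": "jog_arm", "arguments": {"targets": [{"x": 0, "y": 0, "z": 0.01, "roll": 0}, {"x": 0, "y": 0, "z": 0.02, "roll": 0}, {"x": 0, "y": 0, "z": 0.02, "roll": 0}]}}

```text
clock: 4.52
ee_pos: [0.5543, 0.2518, 0.1705]
orientation: [0.194, 0.981, -0.0, 0.0]
contact_force: [-0.4, -0.2, 0.8]
opening: -0.0
grasp_force: 0.7
```

Request:
{"name": "jog_arm", "arguments": {"targets": [{"x": 0, "y": 0, "z": 0.01, "roll": 0}, {"x": 0, "y": 0, "z": 0.02, "roll": 0}, {"x": 0, "y": 0, "z": 0.02, "roll": 0}]}}

```text
clock: 4.77
ee_pos: [0.5543, 0.2518, 0.1674]
orientation: [0.194, 0.981, -0.0, -0.0]
contact_force: [0.8, 0.2, 1.3]
opening: -0.0002
grasp_force: 0.4
```

```bash
python3 tip.py 395 440 155 205 .21; python3 go.py .554 .25 .2
```

```text
[(0.18, 1), (0.184, 13), (0.188, 20), (0.192, 21), (0.196, 67), (0.2, 39), (0.204, 11), (0.208, 13), (0.212, 10), (0.216, 13), (0.22, 15), (0.224, 20), (0.228, 11), (0.232, 11), (0.236, 6), (0.24, 15), (0.244, 29), (0.248, 26), (0.252, 41), (0.256, 28), (0.26, 12), (0.264, 14), (0.268, 10), (0.272, 12), (0.276, 20), (0.28, 24), (0.284, 17)]
76 [0.56199317 0.24522113 0.22648289]
shift units [-0.003 -0.012 -0.217] pos [0.5543 0.2518 0.1674] q [ 0.31  0.46 -0.08  1.04  0.    0.7 ] F [-0.2  -0.22  0.81] t 4.8167 axes x [-0.925  0.38   0.   ] z [-0. -0. -1.] open 8.796880861890492e-06
```

The button top has dropped about 9 mm and the force is low. I'll go about 2 mm more, then retreat.

Request:
{"name": "jog_arm", "arguments": {"targets": [{"x": 0, "y": 0, "z": 0.007, "roll": 0}, {"x": 0, "y": 0, "z": 0.014, "roll": 0}, {"x": 0, "y": 0, "z": 0.014, "roll": 0}]}}

```text
clock: 5.07
ee_pos: [0.5543, 0.2518, 0.1654]
orientation: [0.194, 0.981, -0.0, -0.0]
contact_force: [1.1, 0.6, 1.6]
opening: 0.0002
grasp_force: 0.6
```

```bash
python3 tip.py 395 440 155 205 .21; python3 -c "
from h import *
c=pickle.load(open('scene.pkl','rb'))
P=[world(c,u,v,d=c['depth'][v,u]) for v in range(180,205) for u in range(400,435) if c['depth'][v,u]>0]
P=np.array(P);k=(np.hypot(P[:,0]-.554,P[:,1]-.251)<.022)&(P[:,2]>.19)&(P[:,2]<.207);print(np.median(P[k,2]),k.sum())"; python3 go.py .554 .25 .2
```

```text
[(0.18, 0), (0.184, 9), (0.188, 26), (0.192, 39), (0.196, 77), (0.2, 20), (0.204, 12), (0.208, 7), (0.212, 16), (0.216, 16), (0.22, 14), (0.224, 16), (0.228, 12), (0.232, 10), (0.236, 9), (0.24, 18), (0.244, 32), (0.248, 29), (0.252, 33), (0.256, 21), (0.26, 9), (0.264, 14), (0.268, 14), (0.272, 16), (0.276, 22), (0.28, 19), (0.284, 17)]
77 [0.56186231 0.24554144 0.2266229 ]
0.1979272618602027 112
shift units [-0.003 -0.012 -0.231] pos [0.5543 0.2518 0.1654] q [ 0.31  0.46 -0.08  1.03  0.    0.7 ] F [0.48 0.27 1.48] t 5.1167 axes x [-0.925  0.38   0.   ] z [-0.  0. -1.] open 9.729474127272795e-05
```

Request:
{"name": "jog_arm", "arguments": {"targets": [{"x": 0, "y": 0, "z": 0.005, "roll": 0}, {"x": 0, "y": 0, "z": 0.01, "roll": 0}, {"x": 0, "y": 0, "z": 0.01, "roll": 0}]}}

```text
clock: 5.37
ee_pos: [0.5543, 0.2518, 0.164]
orientation: [0.194, 0.981, 0.0, 0.0]
contact_force: [0.6, 0.5, 1.6]
opening: -0.0003
grasp_force: 0.9
```

Request:
{"name": "jog_arm", "arguments": {"targets": [{"x": 0, "y": 0, "z": -0.1, "roll": 0}, {"x": 0, "y": 0, "z": -0.2, "roll": 0}, {"x": 0, "y": 0, "z": -0.4, "roll": 0}, {"x": 0, "y": 0, "z": -0.6, "roll": 0}, {"x": 0, "y": 0, "z": -0.6, "roll": 0}]}}

```text
clock: 5.78
ee_pos: [0.5568, 0.2526, 0.2599]
orientation: [0.194, 0.981, 0.002, 0.004]
contact_force: [0.9, 0.2, 0.3]
opening: -0.0001
grasp_force: 0.0
```

```bash
python3 -c "
from h import *
c=grab('scene')
P=[world(c,u,v,d=c['depth'][v,u]) for v in range(175,215) for u in range(390,445) if c['depth'][v,u]>0]
P=np.array(P);r=np.hypot(P[:,0]-.554,P[:,1]-.251)
for k in((r<.02)&(P[:,2]<.22),(r>.032)&(r<.048)&(P[:,2]>.18)&(P[:,2]<.21)):print(np.median(P[k,2]),k.sum())"; python3 go.py .4685 -.269 .2
```

```text
0.19641310999845585 136
0.1885058599231385 442
shift units [-0.779 -3.439  0.372] pos [0.5561 0.2524 0.2573] q [0.31 0.41 0.08 1.24 0.   0.7 ] F [ 0.78  0.72 -0.6 ] t 5.8333 axes x [-0.925  0.38  -0.005] z [ 0.006  0.002 -1.   ] open 0.00036163135067011155
```

Tall sealed, about 12 mm down. Next is the middle one.

Request:
{"name": "jog_arm", "arguments": {"targets": [{"x": -0.05, "y": -0.22, "z": 0, "roll": 0}, {"x": -0.1, "y": -0.43, "z": 0, "roll": 0}, {"x": -0.15, "y": -0.65, "z": 0, "roll": 0}, {"x": -0.2, "y": -0.86, "z": 0, "roll": 0}, {"x": -0.2, "y": -0.86, "z": 0, "roll": 0}]}}

```text
clock: 6.25
ee_pos: [0.5314, 0.1165, 0.2529]
orientation: [0.196, 0.981, -0.002, -0.001]
contact_force: [0.1, 0.6, -0.4]
opening: -0.0001
grasp_force: 0.0
```

Request:
{"name": "jog_arm", "arguments": {"targets": [{"x": -0.05, "y": -0.22, "z": 0, "roll": 0}, {"x": -0.1, "y": -0.43, "z": 0, "roll": 0}, {"x": -0.15, "y": -0.65, "z": 0, "roll": 0}, {"x": -0.2, "y": -0.86, "z": 0, "roll": 0}, {"x": -0.2, "y": -0.86, "z": 0, "roll": 0}]}}

```text
clock: 6.67
ee_pos: [0.5106, -0.0138, 0.253]
orientation: [0.196, 0.981, -0.001, -0.001]
contact_force: [0.2, 1.1, 0.2]
opening: 0.0001
grasp_force: 0.0
```

Request:
{"name": "jog_arm", "arguments": {"targets": [{"x": -0.05, "y": -0.22, "z": 0, "roll": 0}, {"x": -0.1, "y": -0.43, "z": 0, "roll": 0}, {"x": -0.15, "y": -0.65, "z": 0, "roll": 0}, {"x": -0.2, "y": -0.86, "z": 0, "roll": 0}, {"x": -0.2, "y": -0.86, "z": 0, "roll": 0}]}}

```text
clock: 7.08
ee_pos: [0.4899, -0.1443, 0.253]
orientation: [0.196, 0.981, -0.001, -0.0]
contact_force: [0.0, 0.6, 0.7]
opening: 0.0003
grasp_force: 0.0
```

```bash
python3 go.py .4685 -.269 .165
```

```text
shift units [-0.189 -0.821  0.588] pos [ 0.4899 -0.1443  0.253 ] q [-0.43  0.22 -0.19  1.16 -0.   -0.03] F [0.03 0.58 0.7 ] t 7.0833 axes x [-0.923  0.385  0.001] z [-0.001 -0.001 -1.   ] open 0.00032302495044321506
```

Request:
{"name": "jog_arm", "arguments": {"targets": [{"x": -0.05, "y": -0.2, "z": 0, "roll": 0}, {"x": -0.1, "y": -0.4, "z": 0, "roll": 0}, {"x": -0.15, "y": -0.6, "z": 0, "roll": 0}, {"x": -0.185, "y": -0.81, "z": 0, "roll": 0}, {"x": -0.185, "y": -0.81, "z": 0, "roll": 0}]}}

```text
clock: 7.5
ee_pos: [0.4695, -0.2669, 0.2529]
orientation: [0.196, 0.981, -0.001, -0.0]
contact_force: [-0.9, 0.5, 0.2]
opening: 0.0
grasp_force: 0.0
```

Request:
{"name": "jog_arm", "arguments": {"targets": [{"x": 0, "y": 0, "z": 0.15, "roll": 0}, {"x": 0, "y": 0, "z": 0.3, "roll": 0}, {"x": 0, "y": 0, "z": 0.45, "roll": 0}, {"x": 0, "y": 0, "z": 0.55, "roll": 0}, {"x": 0, "y": 0, "z": 0.55, "roll": 0}]}}

```text
clock: 7.92
ee_pos: [0.4682, -0.2601, 0.1676]
orientation: [0.193, 0.981, 0.002, -0.003]
contact_force: [-0.3, 0.6, 0.0]
opening: 0.0002
grasp_force: 0.0
```

```bash
python3 tip.py 180 235 200 275 .17; python3 go.py .4695 -.27 .146
```

```text
[(0.14, 1), (0.144, 33), (0.148, 36), (0.152, 13), (0.156, 15), (0.16, 12), (0.164, 84), (0.168, 97), (0.172, 9), (0.176, 0), (0.18, 0), (0.184, 0), (0.188, 0), (0.192, 0), (0.196, 0), (0.2, 6), (0.204, 8), (0.208, 17), (0.212, 14), (0.216, 17), (0.22, 17), (0.224, 12), (0.228, 18), (0.232, 11), (0.236, 16), (0.24, 19), (0.244, 22)]
0 
shift units [-0.027 -0.055  0.157] pos [ 0.469  -0.2609  0.1695] q [-0.65  0.33 -0.27  0.98  0.   -0.26] F [ 0.58 -0.66  0.9 ] t 7.9667 axes x [-0.925  0.379  0.005] z [-0.004  0.003 -1.   ] open -0.00016717485093798313
```

Request:
{"name": "jog_arm", "arguments": {"targets": [{"x": -0.01, "y": -0.02, "z": 0.05, "roll": 0}, {"x": -0.01, "y": -0.02, "z": 0.1, "roll": 0}, {"x": -0.01, "y": -0.02, "z": 0.15, "roll": 0}, {"x": -0.01, "y": -0.02, "z": 0.15, "roll": 0}]}}

```text
clock: 8.3
ee_pos: [0.4697, -0.2661, 0.1479]
orientation: [0.194, 0.981, 0.0, -0.001]
contact_force: [-0.4, 0.4, -0.1]
opening: 0.0
grasp_force: 0.0
```

```bash
python3 tip.py 180 235 200 275 .17; python3 go.py .469 -.269 .123
```

```text
[(0.14, 1), (0.144, 14), (0.148, 34), (0.152, 16), (0.156, 13), (0.16, 20), (0.164, 71), (0.168, 86), (0.172, 4), (0.176, 0), (0.18, 5), (0.184, 7), (0.188, 14), (0.192, 16), (0.196, 17), (0.2, 15), (0.204, 13), (0.208, 17), (0.212, 15), (0.216, 11), (0.22, 23), (0.224, 21), (0.228, 32), (0.232, 32), (0.236, 25), (0.24, 9), (0.244, 14)]
59 [ 0.48003898 -0.27140613  0.19244501]
shift units [-0.003 -0.019  0.17 ] pos [ 0.4698 -0.2663  0.1484] q [-0.65  0.35 -0.29  0.93  0.   -0.26] F [0.32 0.28 0.66] t 8.35 axes x [-0.925  0.38   0.001] z [-0.001  0.001 -1.   ] open -8.086572571288141e-05
```

Request:
{"name": "jog_arm", "arguments": {"targets": [{"x": 0, "y": -0.01, "z": 0.02, "roll": 0}, {"x": 0, "y": -0.01, "z": 0.04, "roll": 0}, {"x": 0, "y": -0.01, "z": 0.06, "roll": 0}, {"x": 0, "y": -0.01, "z": 0.06, "roll": 0}]}}

```text
clock: 8.68
ee_pos: [0.4693, -0.2679, 0.1396]
orientation: [0.194, 0.981, 0.0, -0.0]
contact_force: [-0.3, -0.1, -0.1]
opening: 0.0002
grasp_force: 0.0
```

Request:
{"name": "jog_arm", "arguments": {"targets": [{"x": 0, "y": 0, "z": 0.01, "roll": 0}, {"x": 0, "y": 0, "z": 0.02, "roll": 0}, {"x": 0, "y": 0, "z": 0.03, "roll": 0}, {"x": 0, "y": 0, "z": 0.03, "roll": 0}]}}

```text
clock: 9.02
ee_pos: [0.4697, -0.2681, 0.1355]
orientation: [0.194, 0.981, -0.0, 0.0]
contact_force: [-0.0, -1.6, 0.3]
opening: 0.0
grasp_force: 0.0
```

Request:
{"name": "jog_arm", "arguments": {"targets": [{"x": 0, "y": 0, "z": 0.01, "roll": 0}, {"x": 0, "y": 0, "z": 0.02, "roll": 0}, {"x": 0, "y": 0, "z": 0.03, "roll": 0}, {"x": 0, "y": 0, "z": 0.03, "roll": 0}]}}

```text
clock: 9.35
ee_pos: [0.4697, -0.2681, 0.1309]
orientation: [0.194, 0.981, -0.0, 0.0]
contact_force: [0.8, -0.2, 0.1]
opening: 0.0001
grasp_force: 0.4
```

```bash
python3 tip.py 180 235 200 275 .17; python3 go.py .469 -.269 .124
```

```text
[(0.14, 1), (0.144, 15), (0.148, 29), (0.152, 19), (0.156, 28), (0.16, 82), (0.164, 38), (0.168, 12), (0.172, 11), (0.176, 19), (0.18, 13), (0.184, 13), (0.188, 18), (0.192, 13), (0.196, 8), (0.2, 12), (0.204, 20), (0.208, 28), (0.212, 24), (0.216, 42), (0.22, 15), (0.224, 9), (0.228, 11), (0.232, 18), (0.236, 11), (0.24, 22), (0.244, 15)]
84 [ 0.47933927 -0.27235517  0.18693014]
shift units [ 0.002 -0.007  0.046] pos [ 0.4697 -0.2681  0.1309] q [-0.66  0.36 -0.32  0.89  0.   -0.27] F [0.25 0.06 1.7 ] t 9.4 axes x [-0.925  0.38  -0.   ] z [ 0. -0. -1.] open -0.00021823232900003916
```

The button is about 6 mm down. I'll press 6.5 mm more and retreat.

Request:
{"name": "jog_arm", "arguments": {"targets": [{"x": 0, "y": 0, "z": 0.01, "roll": 0}, {"x": 0, "y": 0, "z": 0.02, "roll": 0}, {"x": 0, "y": 0, "z": 0.03, "roll": 0}, {"x": 0, "y": 0, "z": 0.03, "roll": 0}]}}

```text
clock: 9.73
ee_pos: [0.4697, -0.2681, 0.1263]
orientation: [0.194, 0.981, 0.0, 0.0]
contact_force: [-0.5, -0.0, 1.3]
opening: -0.0001
grasp_force: 0.4
```

Request:
{"name": "jog_arm", "arguments": {"targets": [{"x": 0, "y": 0, "z": 0.007, "roll": 0}, {"x": 0, "y": 0, "z": 0.014, "roll": 0}, {"x": 0, "y": 0, "z": 0.014, "roll": 0}]}}

```text
clock: 9.98
ee_pos: [0.4697, -0.2681, 0.1243]
orientation: [0.194, 0.981, 0.0, 0.0]
contact_force: [0.9, 0.4, 1.4]
opening: 0.0001
grasp_force: 0.4
```

Request:
{"name": "jog_arm", "arguments": {"targets": [{"x": 0, "y": 0, "z": -0.1, "roll": 0}, {"x": 0, "y": 0, "z": -0.2, "roll": 0}, {"x": 0, "y": 0, "z": -0.4, "roll": 0}, {"x": 0, "y": 0, "z": -0.6, "roll": 0}, {"x": 0, "y": 0, "z": -0.6, "roll": 0}]}}

```text
clock: 10.4
ee_pos: [0.4721, -0.2699, 0.2198]
orientation: [0.194, 0.981, -0.002, 0.004]
contact_force: [0.5, -0.6, 0.6]
opening: 0.0001
grasp_force: 0.0
```

```bash
cat > chk.py <<'E'
from h import *
import sys
x,y,h=map(float,sys.argv[1:4]);c=grab('scene');D=c['depth']
pu,pv=cv2.projectPoints(np.array([[x,y,h]]),np.array(c['rvec'],float),np.array(c['tvec'],float),np.array(c['camera_matrix']),np.array([c['k1'],0,0,0,0.]))[0].ravel().astype(int)
P=np.array([world(c,u,v,d=D[v,u]) for v in range(pv-18,pv+22) for u in range(pu-27,pu+27) if D[v,u]>0]);r=np.hypot(P[:,0]-x,P[:,1]-y)
for k in((r<.02)&(abs(P[:,2]-h)<.03),(r>.032)&(r<.048)&(abs(P[:,2]-h)<.01)):print(np.median(P[k,2]),k.sum())
E
python3 chk.py .469 -.269 .15; python3 go.py .4565 .028 .21
```

```text
0.15583724692761192 178
0.14826084230709058 551
shift units [0.845 1.796 0.041] pos [ 0.4713 -0.2694  0.2173] q [-0.66  0.3  -0.18  1.09 -0.   -0.27] F [-0.06 -0.2  -0.52] t 10.45 axes x [-0.925  0.38  -0.006] z [ 0.005 -0.004 -1.   ] open -0.00015216105346382586
```

Middle sealed, about 12 mm down. Last is the short one.

Request:
{"name": "jog_arm", "arguments": {"targets": [{"x": 0.1, "y": 0.22, "z": 0, "roll": 0}, {"x": 0.2, "y": 0.44, "z": 0, "roll": 0}, {"x": 0.3, "y": 0.66, "z": 0, "roll": 0}, {"x": 0.42, "y": 0.9, "z": 0, "roll": 0}, {"x": 0.42, "y": 0.9, "z": 0, "roll": 0}]}}

```text
clock: 10.87
ee_pos: [0.4602, -0.1129, 0.213]
orientation: [0.191, 0.982, 0.002, -0.002]
contact_force: [-0.3, 0.2, 0.9]
opening: 0.0002
grasp_force: 0.0
```

Request:
{"name": "jog_arm", "arguments": {"targets": [{"x": 0.1, "y": 0.22, "z": 0, "roll": 0}, {"x": 0.2, "y": 0.44, "z": 0, "roll": 0}, {"x": 0.3, "y": 0.66, "z": 0, "roll": 0}, {"x": 0.42, "y": 0.9, "z": 0, "roll": 0}, {"x": 0.42, "y": 0.9, "z": 0, "roll": 0}]}}

```text
clock: 11.28
ee_pos: [0.4537, 0.0352, 0.2133]
orientation: [0.19, 0.982, 0.001, -0.002]
contact_force: [-0.4, -0.4, 0.7]
opening: 0.0001
grasp_force: 0.0
```

```bash
python3 go.py .457 .028 .125
```

```text
shift units [-0.04  -0.038  0.589] pos [0.4537 0.0352 0.2133] q [-0.09  0.14 -0.39  1.04  0.    0.29] F [-0.37 -0.39  0.72] t 11.2833 axes x [-0.928  0.373  0.004] z [-0.003  0.003 -1.   ] open 9.221800857721696e-05
```

Request:
{"name": "jog_arm", "arguments": {"targets": [{"x": -0.03, "y": -0.03, "z": 0.15, "roll": 0}, {"x": -0.03, "y": -0.03, "z": 0.3, "roll": 0}, {"x": -0.03, "y": -0.03, "z": 0.45, "roll": 0}, {"x": -0.03, "y": -0.03, "z": 0.58, "roll": 0}, {"x": -0.03, "y": -0.03, "z": 0.58, "roll": 0}]}}

```text
clock: 11.7
ee_pos: [0.4545, 0.0235, 0.1232]
orientation: [0.194, 0.981, -0.0, -0.004]
contact_force: [-0.8, -0.2, 0.2]
opening: 0.0001
grasp_force: 0.0
```

```bash
python3 tip.py 290 345 175 245 .13; python3 go.py .457 .028 .108
```

```text
[(0.1, 1), (0.104, 11), (0.108, 34), (0.112, 7), (0.116, 22), (0.12, 18), (0.124, 82), (0.128, 87), (0.132, 17), (0.136, 0), (0.14, 0), (0.144, 0), (0.148, 0), (0.152, 0), (0.156, 4), (0.16, 7), (0.164, 7), (0.168, 14), (0.172, 19), (0.176, 11), (0.18, 11), (0.184, 11), (0.188, 14), (0.192, 12), (0.196, 12), (0.2, 29), (0.204, 23)]
4 [0.4627647  0.02358971 0.15812909]
shift units [0.002 0.032 0.114] pos [0.4556 0.0234 0.1252] q [-0.11  0.23 -0.53  0.82 -0.    0.28] F [-0.28 -0.31  0.03] t 11.75 axes x [-0.925  0.38   0.006] z [-0.006  0.    -1.   ] open -9.209344843571032e-05
```

Request:
{"name": "jog_arm", "arguments": {"targets": [{"x": 0.01, "y": 0.03, "z": 0.04, "roll": 0}, {"x": 0.01, "y": 0.03, "z": 0.08, "roll": 0}, {"x": 0.01, "y": 0.03, "z": 0.12, "roll": 0}, {"x": 0.01, "y": 0.03, "z": 0.12, "roll": 0}]}}

```text
clock: 12.08
ee_pos: [0.4581, 0.0285, 0.1089]
orientation: [0.194, 0.981, -0.0, -0.0]
contact_force: [0.4, -1.1, 0.3]
opening: -0.0002
grasp_force: 0.0
```

```bash
python3 tip.py 290 345 175 245 .13; python3 go.py .457 .028 .084
```

```text
[(0.1, 2), (0.104, 11), (0.108, 15), (0.112, 21), (0.116, 18), (0.12, 23), (0.124, 64), (0.128, 76), (0.132, 13), (0.136, 0), (0.14, 2), (0.144, 6), (0.148, 7), (0.152, 15), (0.156, 13), (0.16, 11), (0.164, 11), (0.168, 12), (0.172, 14), (0.176, 12), (0.18, 11), (0.184, 16), (0.188, 28), (0.192, 31), (0.196, 26), (0.2, 11), (0.204, 5)]
43 [0.467444   0.0232789  0.15294013]
shift units [ 0.006 -0.006  0.169] pos [0.4582 0.0285 0.1093] q [-0.1   0.25 -0.55  0.77 -0.    0.29] F [ 0.02  0.51 -1.03] t 12.1333 axes x [-0.925  0.38   0.   ] z [-0. -0. -1.] open -0.00034320919932200023
```

Request:
{"name": "jog_arm", "arguments": {"targets": [{"x": 0, "y": 0, "z": 0.02, "roll": 0}, {"x": 0, "y": 0, "z": 0.04, "roll": 0}, {"x": 0, "y": 0, "z": 0.06, "roll": 0}, {"x": 0, "y": 0, "z": 0.06, "roll": 0}]}}

```text
clock: 12.47
ee_pos: [0.4581, 0.0285, 0.1]
orientation: [0.194, 0.981, -0.0, -0.0]
contact_force: [-0.2, 0.0, 0.2]
opening: -0.0001
grasp_force: 0.0
```

Request:
{"name": "jog_arm", "arguments": {"targets": [{"x": 0, "y": 0, "z": 0.01, "roll": 0}, {"x": 0, "y": 0, "z": 0.02, "roll": 0}, {"x": 0, "y": 0, "z": 0.03, "roll": 0}, {"x": 0, "y": 0, "z": 0.03, "roll": 0}]}}

```text
clock: 12.8
ee_pos: [0.4585, 0.0284, 0.0958]
orientation: [0.194, 0.981, -0.0, 0.0]
contact_force: [-0.5, 0.1, 0.0]
opening: -0.0
grasp_force: 0.0
```

Request:
{"name": "jog_arm", "arguments": {"targets": [{"x": 0, "y": 0, "z": 0.01, "roll": 0}, {"x": 0, "y": 0, "z": 0.02, "roll": 0}, {"x": 0, "y": 0, "z": 0.03, "roll": 0}, {"x": 0, "y": 0, "z": 0.03, "roll": 0}]}}

```text
clock: 13.13
ee_pos: [0.4585, 0.0284, 0.0913]
orientation: [0.194, 0.981, 0.0, 0.0]
contact_force: [-0.1, 0.0, -0.3]
opening: -0.0001
grasp_force: 0.0
```

```bash
python3 tip.py 290 345 175 245 .13; python3 go.py .457 .028 .084
```

```text
[(0.1, 1), (0.104, 15), (0.108, 22), (0.112, 19), (0.116, 29), (0.12, 64), (0.124, 38), (0.128, 11), (0.132, 10), (0.136, 12), (0.14, 13), (0.144, 11), (0.148, 16), (0.152, 8), (0.156, 10), (0.16, 18), (0.164, 15), (0.168, 24), (0.172, 18), (0.176, 30), (0.18, 15), (0.184, 12), (0.188, 12), (0.192, 10), (0.196, 13), (0.2, 22), (0.204, 11)]
70 [0.46789659 0.0222195  0.14739991]
shift units [ 0.008 -0.006  0.049] pos [0.4584 0.0284 0.0913] q [-0.1   0.27 -0.58  0.73  0.    0.29] F [-0.16 -0.37  0.5 ] t 13.1833 axes x [-0.925  0.38   0.   ] z [-0.  0. -1.] open -0.0002382152310573562
```

Request:
{"name": "jog_arm", "arguments": {"targets": [{"x": 0, "y": 0, "z": 0.01, "roll": 0}, {"x": 0, "y": 0, "z": 0.02, "roll": 0}, {"x": 0, "y": 0, "z": 0.03, "roll": 0}, {"x": 0, "y": 0, "z": 0.03, "roll": 0}]}}

```text
clock: 13.52
ee_pos: [0.4584, 0.0284, 0.0867]
orientation: [0.194, 0.981, 0.0, -0.0]
contact_force: [-0.2, 0.1, -1.0]
opening: 0.0001
grasp_force: 0.0
```

Request:
{"name": "jog_arm", "arguments": {"targets": [{"x": 0, "y": 0, "z": 0.007, "roll": 0}, {"x": 0, "y": 0, "z": 0.016, "roll": 0}, {"x": 0, "y": 0, "z": 0.016, "roll": 0}]}}

```text
clock: 13.77
ee_pos: [0.4584, 0.0284, 0.0843]
orientation: [0.194, 0.981, 0.0, -0.0]
contact_force: [-0.3, -0.2, -0.8]
opening: -0.0004
grasp_force: 0.0
```

Request:
{"name": "jog_arm", "arguments": {"targets": [{"x": 0, "y": 0, "z": -0.1, "roll": 0}, {"x": 0, "y": 0, "z": -0.3, "roll": 0}, {"x": 0, "y": 0, "z": -0.5, "roll": 0}, {"x": 0, "y": 0, "z": -0.8, "roll": 0}, {"x": 0, "y": 0, "z": -0.8, "roll": 0}]}}

```text
clock: 14.18
ee_pos: [0.4621, 0.0282, 0.2107]
orientation: [0.194, 0.981, 0.0, 0.005]
contact_force: [1.2, -0.5, -0.2]
opening: -0.0
grasp_force: 0.0
```

```bash
python3 chk.py .458 .028 .11;python3 chk.py .469 -.269 .15;python3 chk.py .554 .251 .19; python3 -c "
from h import *
cv2.imwrite('pics/s9.png',pickle.load(open('scene.pkl','rb'))['color'])"; python3 go.py .457 .028 .2
```

```text
0.11611360528057424 146
0.10829116333665756 460
0.1563935794395379 179
0.148218281556044 557
0.19615858173753842 141
0.1884128587921683 454
shift units [ 0.01  -0.007  0.031] pos [0.4587 0.0284 0.2046] q [-0.1   0.15 -0.4   1.01 -0.    0.29] F [ 0.17 -0.59 -0.79] t 14.3333 axes x [-0.925  0.38  -0.001] z [ 0.001 -0.    -1.   ] open 7.448594299396834e-05
```

View pics/s9.png

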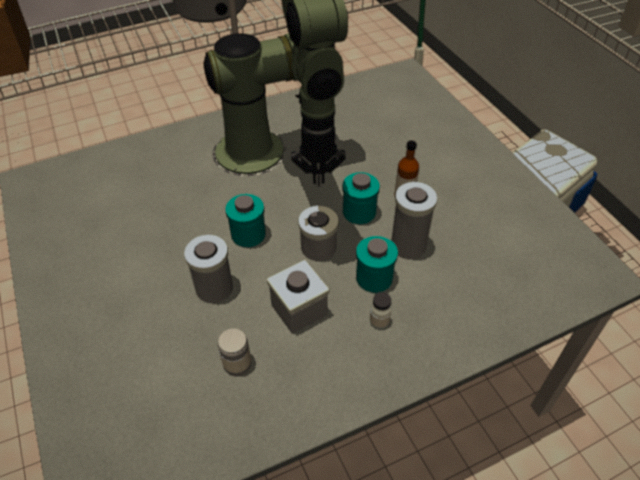

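All three buttons, at (416,190), (205,249) and (318,219), are about 8 mm proud, so roughly 12 mm down. The square canister's button at (298,281) is still up, nothing has moved, and the gripper is clear.

```bash
python3 -c "
from bench import manip
print(manip.finish_job())"
```

```text
the job is handed in; nothing more can be done
None
```

All three round canisters are sealed in the order tall, middle, short (each button about 12 mm down, force readings under 2 N), nothing else visibly moved, and the job was handed in at about 14 s.

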